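# Load the router's tool magazine in reverse order

## Task

Move the four tool holders from the row of black sleeves into the pockets of the aluminium tool magazine in reverse order: the holder that starts leftmost (seen from the robot) goes into the rightmost pocket, the next one into the pocket beside it, and so on, until the one that starts rightmost is in the leftmost pocket. Keep the holders upright, set each down gently, shank down and seated on its flange, neither dropping it nor parking it on the bench.

Things in the scene. Friction and masses are not known exactly. Their poses are not given: they have to be found in the camera images.
- endmill: End-mill holder: steel flange 48 mm dia, 10 mm thick; dark round collet nut 34 mm dia from 10 to 44 mm; bare cutter 12 mm dia up to 76 mm. 0.28 kg (+-30%). Origin on its axis at the flange's underside, where heights count from; z up along the axis. Round: yaw is random and does not matter. Below the flange a tapered shank, 34 mm long, 22 to 13 mm dia, hangs loosely in the sleeve.
- facemill: Face-mill holder: same flange, shank, origin and axes as the end-mill holder; neck 30 mm dia from 10 to 22 mm; squat wide dark head 58 mm dia from 22 to 52 mm, its flat top with six small brass-coloured inserts. 0.50 kg (+-30%).
- drillchuck: Drill-chuck holder, the tallest: same flange, shank, origin and axes as the end-mill holder; bright round chuck 40 mm dia from 10 to 62 mm, cone-shaped nose up to 76 mm, thin drill 6 mm dia up to 102 mm. 0.45 kg (+-30%).
- probe: Touch-probe holder: same flange, shank, origin and axes as the end-mill holder; white round plastic body 50 mm dia from 10 to 50 mm; thin stylus 4 mm dia with an 8 mm ball, up to 90 mm. 0.35 kg (+-30%).
- sleeve_endmill: Square black sleeve in which the end-mill holder starts, flange on its top. Fixed, 60 x 60 x 40 mm, hole 30 mm dia. Origin at the centre of its underside, z up. The four like sleeves stand 72 mm apart in a row on a rail 12 mm high (sleeve tops 52 mm above the bench); the row runs along their y axis, +y to the robot's left; which stands where in the row changes.
- sleeve_facemill: Square black sleeve in which the face-mill holder starts; fixed, same size, origin and axes as the end-mill holder's sleeve.
- sleeve_drillchuck: Square black sleeve in which the drill-chuck holder starts; fixed, same size, origin and axes as the end-mill holder's sleeve.
- sleeve_probe: Square black sleeve in which the touch-probe holder starts; fixed, same size, origin and axes as the end-mill holder's sleeve.
- magazine: Tool magazine: fixed aluminium block 70 (x) x 300 (y) x 50 mm (z), four empty pockets in its top, 30 mm dia, 42 mm deep, at x = 0, y = +108, +36, -36, -108 mm. Origin at the centre of its underside, z up, +y to the robot's left. A seated holder's flange rests on its top (origins 50 mm apart in height), with 4 mm play to each side. Stands left or right of the sleeves.
- rail: The low fixed aluminium rail that carries the four sleeves: 74 (x) x 310 (y) x 12 mm (z). Origin at the centre of its underside, z up, +y to the robot's left along the row; the sleeves stand on it at x = 0, y = +108, +36, -36, -108 mm.
Things that resemble listed ones, but are neither listed nor needed, are in the scene too. Leave any red or turquoise look-alike of the facemill alone.

How it is judged:
At the end, for the whole second after the job is handed in: Every holder is in the magazine pocket that mirrors its starting place (leftmost sleeve to rightmost pocket, and so on): axis within 8 mm of the pocket's along each side of the magazine, flange seated on the block's top to within 4 mm, upright within 0.12 rad (7 degrees), released and at rest (((y of sleeve_endmill in the frame of rail between 0.078 and 0.138 m and y of endmill in the frame of magazine between -0.116 and -0.1 m) or (y of sleeve_endmill in the frame of rail between 0.006 and 0.066 m and y of endmill in the frame of magazine between -0.044 and -0.028 m) or (y of sleeve_endmill in the frame of rail between -0.066 and -0.006 m and y of endmill in the frame of magazine between 0.028 and 0.044 m) or (y of sleeve_endmill in the frame of rail between -0.138 and -0.078 m and y of endmill in the frame of magazine between 0.1 and 0.116 m)) and x of endmill in the frame of magazine between -0.008 and 0.008 m and z of endmill in the frame of magazine between 0.046 and 0.054 m and angle between each of endmill, facemill, drillchuck, probe's own z axis and vertical below 0.12 rad and linear speed of each of endmill, facemill, drillchuck, probe below 0.03 m/s and angular speed of each of endmill, facemill, drillchuck, probe below 0.3 rad/s and ((y of sleeve_facemill in the frame of rail between 0.078 and 0.138 m and y of facemill in the frame of magazine between -0.116 and -0.1 m) or (y of sleeve_facemill in the frame of rail between 0.006 and 0.066 m and y of facemill in the frame of magazine between -0.044 and -0.028 m) or (y of sleeve_facemill in the frame of rail between -0.066 and -0.006 m and y of facemill in the frame of magazine between 0.028 and 0.044 m) or (y of sleeve_facemill in the frame of rail between -0.138 and -0.078 m and y of facemill in the frame of magazine between 0.1 and 0.116 m)) and x of facemill in the frame of magazine between -0.008 and 0.008 m and z of facemill in the frame of magazine between 0.046 and 0.054 m and ((y of sleeve_drillchuck in the frame of rail between 0.078 and 0.138 m and y of drillchuck in the frame of magazine between -0.116 and -0.1 m) or (y of sleeve_drillchuck in the frame of rail between 0.006 and 0.066 m and y of drillchuck in the frame of magazine between -0.044 and -0.028 m) or (y of sleeve_drillchuck in the frame of rail between -0.066 and -0.006 m and y of drillchuck in the frame of magazine between 0.028 and 0.044 m) or (y of sleeve_drillchuck in the frame of rail between -0.138 and -0.078 m and y of drillchuck in the frame of magazine between 0.1 and 0.116 m)) and x of drillchuck in the frame of magazine between -0.008 and 0.008 m and z of drillchuck in the frame of magazine between 0.046 and 0.054 m and ((y of sleeve_probe in the frame of rail between 0.078 and 0.138 m and y of probe in the frame of magazine between -0.116 and -0.1 m) or (y of sleeve_probe in the frame of rail between 0.006 and 0.066 m and y of probe in the frame of magazine between -0.044 and -0.028 m) or (y of sleeve_probe in the frame of rail between -0.066 and -0.006 m and y of probe in the frame of magazine between 0.028 and 0.044 m) or (y of sleeve_probe in the frame of rail between -0.138 and -0.078 m and y of probe in the frame of magazine between 0.1 and 0.116 m)) and x of probe in the frame of magazine between -0.008 and 0.008 m and z of probe in the frame of magazine between 0.046 and 0.054 m); the robot touches nothing.
It fails at once if a holder is tipped over (more than about 50 degrees from upright) (angle between any of endmill, facemill, drillchuck, probe's own z axis and vertical above 0.9 rad).
It fails at once if a holder is put down on, or falls to, the bench (flange below 25 mm) (height (world z) of any of endmill, facemill, drillchuck, probe below 0.025 m).
It fails at once if a holder is dropped: it moves faster than 0.7 m/s while the fingers do not hold it (a fall of some 25 mm) ((linear speed of endmill above 0.7 m/s and contact force between endmill and the fingers below 0.05 N) or (linear speed of facemill above 0.7 m/s and contact force between facemill and the fingers below 0.05 N) or (linear speed of drillchuck above 0.7 m/s and contact force between drillchuck and the fingers below 0.05 N) or (linear speed of probe above 0.7 m/s and contact force between probe and the fingers below 0.05 N)).
It also fails if it takes over 115 s, if anything falls off the work surface, if the arm or the gripper's body presses on something with over 40 N, if the wrist force passes 120 N, or if a joint passes its speed limit or range.

## Robot

A 6-joint arm with a two-finger parallel gripper is mounted at the origin on the work surface. World frame = base frame: x ahead of the robot, y to its left, z up, the work surface at z = 0. Lengths are in m, angles in rad, forces in N, time in s.
With the tool pointing down it reaches from about 0.35 to 0.725 m from the base axis. Payload 4.3 kg.
Tool frame: the origin (TCP) lies on the centre line of the jaws, within the pads' length; the fingertips stand 17 mm ahead of it and the grasp point (between the pads) lies 2 mm behind it (robot.tips_ahead is the distance from the TCP to the fingertips, in m); z points along the fingers, y is the line along which they close (so a half turn about z gives the same grasp; the last joint's range is limited). The gripper opens to 85 mm and grips with 20 to 120 N. Pads are 22 mm wide; open, the fingers measure 114 mm over their backs; the gripper's body (76 mm by 85 mm) begins 54 mm behind the grasp point. The pads swing forward as they close: fully open they stand 13 mm farther back than shut.
Start: joints at [1.015, 0.377, 0.081, 1.274, 0, 1.46], TCP at [0.248, 0.519, 0.248] pointing down, gripper open.
Joint ranges: [-2.72, 2.72], [-0.84, 1.66], [-1.02, 1.22], [-1.77, 2.12], [-1.37, 1.28], [-3.14, 3.14]. Speed limits (rad/s): [2.57, 2.57, 3.14, 3.14, 3.14, 3.14].

## Interface

Orientations are given as a unit quaternion [w, x, y, z].
In Python, from workcell import sensors, grab_frame, ticket, robot gives the robot as it stands. The module is installed in compiled form; this text tells all that it offers.
- The arm moves only by the tool carry_out, never from a script. Its arguments are lists of equal length, an entry for each row: "turn": the turn, a rotation vector about the tool's x, y, z in degrees, a list of three; "translation": the shift along the tool's x, y, z in cm, a list of three; "gripper": the opening, from 0 (shut) to 1 (fully open). A call has 1 to 20 rows; each row shifts and turns the commanded pose from where the row before left it, along the tool's axes as they then stand; what a row does not reach is not made up. A row lasts 1/10 s, in which the tool goes at most 50 mm and 8.59 degrees, less where a joint would pass 70% of its speed; a pose out of reach is approached as far as the arm can. A call is refused whole if a number of a shift passes 5 or a number of a turn 8.59, either way. A call with a gripper value outside its range is refused whole. The fingers move at their own pace and stop on an object; the grip force is fixed at half the most. Time passes only in rows, so rows that do not move let the fingers close. It gives the time, the measured TCP pose, the force, the opening and the grip force at its end, in the units of the state.
- sensors.read_state(): the state, without advancing time (a new reading comes with each control period).
- grab_frame(name): name is "scene" or "top"; returns a dict with "pixels" (420x560x3 uint8, red, green, blue), "mtx" (3x3 intrinsics, pixels), "world_to_cam" (4x4, takes a point from world to camera coordinates). Camera axes: x right, y down, z forward; pixel columns grow to the right and rows downward; lengths in m; the calibration is good to about 2 mm. A picture is of the moment at which its call begins. There is no depth.
- ticket.finish_job(): hands the job in; it is judged then, once.
The state is a dict: "clock": time; "joint_positions": joint angles; "joint_vel": joint speeds; "tau": joint torques, N m; "position": TCP position; "ee_rot": TCP orientation; "wrist_force": force on the tool from outside, world axes, zero at the start; "moment": the same for the moment, N m; "finger_gap": finger opening in m; "grasp_force": force on a finger pad.
Only numpy, scipy, OpenCV 4.12 (cv2) and the standard library are available. Lean on these libraries where they do the work, as an engineer would, in place of code of your own. Each camera call takes 0.05 s, during which the arm holds its last target. There are 200 camera calls.

## Working session

There is one attempt and no reset: what is moved stays moved. The work goes in short steps, Python scripts to look and compute and a tool call to move; the robot and the scene stay as the last step left them, time stands still between calls to the robot, and variables do not carry over. Pictures are saved under pics/ and viewed, at most 14 in all, crops included, and the job is handed in when it is done.

Besides the shell and the picture viewer there is one more tool, called as name(argument=value, ...) on one line, values as JSON. carry_out: Moves the arm, as the interface text tells. Its arguments: {"type":"object","properties":{"turn":{"type":"array"},"translation":{"type":"array"},"gripper":{"type":"array"}},"required":["turn","translation","gripper"]}

```bash
mkdir -p pics && python3 - <<'E'
from workcell import sensors, grab_frame
import cv2,pickle,numpy as np
for n in("scene","top"):
    f=grab_frame(n);pickle.dump(f,open(f"pics/{n}0.pkl","wb"));cv2.imwrite(f"pics/{n}0.png",f["pixels"][:,:,::-1])
    W=f["world_to_cam"];print(n,f["mtx"].tolist(),np.round(-W[:3,:3].T@W[:3,3],3),np.round(W[:3,:3],3).tolist())
s=sensors.read_state();print({k:np.round(v,3).tolist() for k,v in s.items()})
E
```

```text
scene [[465.2577112067257, 0.0, 275.0058239437596], [0.0, 465.2577112067257, 205.87338847951503], [0.0, 0.0, 1.0]] [ 1.418 -0.209  0.618] [[0.254, 0.967, 0.005], [0.515, -0.131, -0.847], [-0.819, 0.218, -0.531]]
top [[395.02478924322804, 0.0, 282.2649810483339], [0.0, 395.02478924322804, 205.99975883481846], [0.0, 0.0, 1.0]] [ 0.525 -0.013  0.917] [[0.029, -0.999, -0.025], [-0.999, -0.028, -0.038], [0.037, 0.026, -0.999]]
{'clock': 0.1, 'joint_positions': [1.015, 0.378, 0.08, 1.274, -0.0, 1.461], 'joint_vel': [-0.001, -0.002, 0.002, 0.001, 0.0, -0.0], 'tau': [0.0, -46.469, 27.058, 0.012, -0.0, 0.0], 'position': [0.248, 0.518, 0.247], 'ee_rot': [-0.0, 0.221, 0.975, -0.001], 'wrist_force': [-0.03, -0.143, -0.046], 'moment': [-0.06, -0.014, 0.036], 'grasp_force': 0.0, 'finger_gap': 0.085}
```

View pics/scene0.png

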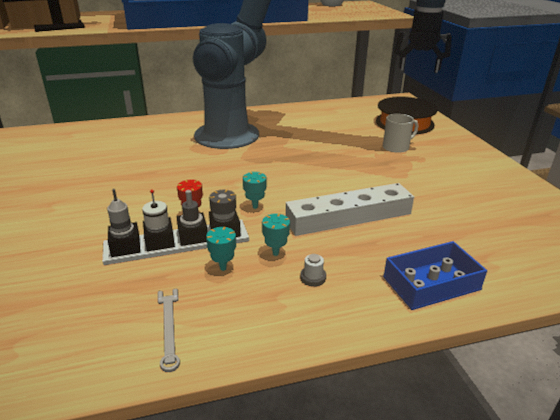

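View pics/top0.png

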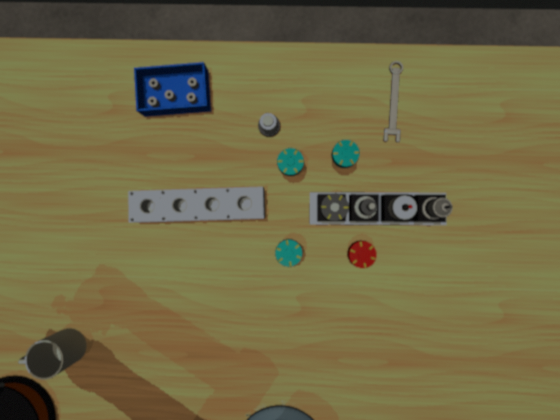

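The top view shows, from the robot's left: facemill (334,207), endmill (366,207), probe (404,207), drillchuck (437,207). The magazine lies to the left of them, with pockets at (148,206), (181,205), (213,204) and (245,203). The red and turquoise look-alikes stand in front of and behind the row. I'll zoom in to measure.

```bash
cat > h.py <<'E'
import numpy as np,cv2,pickle
def cam(f): 
    W=np.array(f["world_to_cam"]);return np.array(f["mtx"]),W[:3,:3],W[:3,3]
def ray(f,p):
    K,R,t=cam(f);d=R.T@np.linalg.inv(K)@np.array([p[0],p[1],1.]);return -R.T@t,d/np.linalg.norm(d)
def plane(f,p,z):
    c,d=ray(f,p);return c+d*(z-c[2])/d[2]
def tri(f1,p1,f2,p2):
    A=np.zeros((3,3));b=np.zeros(3);rs=[ray(f1,p1),ray(f2,p2)]
    for c,d in rs: M=np.eye(3)-np.outer(d,d);A+=M;b+=M@c
    x=np.linalg.solve(A,b);return x,max(np.linalg.norm((np.eye(3)-np.outer(d,d))@(x-c)) for c,d in rs)
def proj(f,X):
    K,R,t=cam(f);q=K@(R@np.array(X)+t);return q[:2]/q[2]
E
python3 - <<'E'
from h import *
a=cv2.imread("pics/top0.png")[145:265,120:460];b=cv2.imread("pics/scene0.png")[170:270,95:420]
a=cv2.convertScaleAbs(a,alpha=1.5)
A=cv2.resize(a,(800,int(120*800/340)),interpolation=cv2.INTER_CUBIC);B=cv2.resize(b,(800,int(100*800/325)),interpolation=cv2.INTER_CUBIC)
cv2.imwrite("pics/crop1.png",np.vstack([A,B]));print(A.shape,B.shape)
# magazine mask: bright and low-saturation
for n in("top","scene"):
    im=cv2.imread(f"pics/{n}0.png");h=cv2.cvtColor(im,cv2.COLOR_BGR2HSV)
    m=cv2.inRange(h,(0,0,105),(180,60,255));c,_=cv2.findContours(m,cv2.RETR_CCOMP,cv2.CHAIN_APPROX_NONE)
    for k in c:
        if cv2.contourArea(k)>15: print(n,cv2.contourArea(k),np.round(cv2.minAreaRect(k)[0],1),np.round(cv2.boxPoints(cv2.minAreaRect(k)),1).tolist())
E
```

```text
(282, 800, 3) (246, 800, 3)
top 27.0 [ 23.4 366.1] [[17.5, 360.29998779296875], [25.0, 358.0], [29.299999237060547, 371.8999938964844], [21.799999237060547, 374.20001220703125]]
top 18.5 [ 58.5 354. ] [[57.0, 349.0], [60.0, 349.0], [60.0, 359.0], [57.0, 359.0]]
top 17.5 [408.5 223. ] [[400.0, 222.0], [417.0, 222.0], [417.0, 224.0], [400.0, 224.0]]
top 26.0 [432.6 224. ] [[418.8999938964844, 223.3000030517578], [446.0, 221.0], [446.29998779296875, 224.6999969482422], [419.20001220703125, 227.0]]
top 42.5 [334.5 206.5] [[331.0, 203.0], [338.0, 203.0], [338.0, 210.0], [331.0, 210.0]]
top 44.0 [360.7 206.8] [[354.3999938964844, 216.5], [355.3999938964844, 196.39999389648438], [367.0, 197.0], [366.0, 217.10000610351562]]
top 386.0 [404.5 207. ] [[389.0, 207.0], [404.5, 191.5], [420.0, 207.0], [404.5, 222.5]]
top 69.5 [406.5 207. ] [[401.0, 211.0], [401.0, 203.0], [412.0, 203.0], [412.0, 211.0]]
top 431.5 [377. 208.] [[309.0, 192.0], [445.0, 192.0], [445.0, 224.0], [309.0, 224.0]]
top 4190.0 [195.1 204.2] [[127.0, 190.1999969482422], [262.1000061035156, 185.89999389648438], [263.1000061035
[... 4980 characters left out ...]
]
scene 721.0 [401.5 132.5] [[387.0, 114.0], [416.0, 114.0], [416.0, 151.0], [387.0, 151.0]]
scene 51.5 [407.2 119.5] [[401.8999938964844, 122.80000305175781], [403.20001220703125, 114.69999694824219], [412.6000061035156, 116.30000305175781], [411.29998779296875, 124.4000015258789]]
scene 1369.5 [501.    8.5] [[443.0, 0.0], [559.0, 0.0], [559.0, 17.0], [443.0, 17.0]]
scene 17.0 [518.3  11.8] [[514.5, 11.5], [518.0, 8.0], [522.0, 12.0], [518.5, 15.5]]
scene 92.0 [506.6   5.6] [[496.5, 8.800000190734863], [497.6000061035156, 0.10000000149011612], [516.7000122070312, 2.5], [515.5999755859375, 11.199999809265137]]
scene 27.0 [480.3   4.7] [[475.5, 6.5], [482.0, -0.0], [485.0, 3.0], [478.5, 9.5]]
```

View pics/crop1.png

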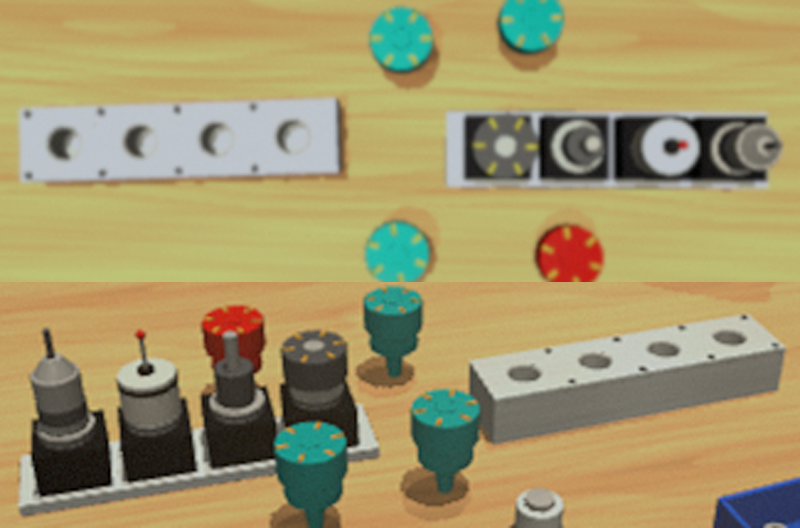

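In the crop, the pocket rims are at (64,143), (140,140), (216,138) and (293,137) in the top view. In the scene view they are at (524,373), (595,361), (663,349) and (729,338). Holder tops are visible in both halves, so I can triangulate them.

```bash
python3 - <<'E'
from h import *
T=pickle.load(open("pics/top0.pkl","rb"));S=pickle.load(open("pics/scene0.pkl","rb"))
t=lambda x,y:((x+.5)/(800/340)-.5+120,(y+.5)/(800/340)-.5+145)
s=lambda x,y:((x+.5)/(800/325)-.5+95,(y-282+.5)/2.46-.5+170)
prs=dict(P1=(t(64,143),s(524,373)),P2=(t(140,140),s(595,361)),P3=(t(216,138),s(663,349)),P4=(t(293,137),s(729,338)),
 face=(t(505,146),s(315,346)),endTip=(t(594,144),s(230,335)),probeTop=(t(670,147),s(147,378)),probeBall=(t(683,145),s(140,335)),drillTip=(t(778,146),s(46,332)),
 teal1=(t(401,40),s(445,407)),teal2=(t(531,23),s(311,442)),red=(t(570,257),s(233,321)),teal3=(t(397,254),s(393,301)),
 magN=(t(340,174),s(471,361)),)
for k,v in prs.items():
    x,e=tri(T,v[0],S,v[1]);print(k,np.round(x,4),"res",round(e,4))
print("pockets top view z=.05");[print(np.round(plane(T,prs[k][0],.05)[:2],4),np.round(plane(S,prs[k][1],.05)[:2],4)) for k in("P1","P2","P3","P4")]
print("mag corners",[np.round(plane(T,t(*c),.05)[:2],4).tolist() for c in((20,108),(338,97),(340,174),(21,183))])
print("rail left/sleeve corners",[np.round(plane(T,t(*c),z)[:2],4).tolist() for c,z in(((447,111),.012),((447,187),.012),((465,114),.052),((465,179),.052),((541,117),.052),((541,179),.052),((616,117),.052),((616,180),.052),((695,117),.052),((695,180),.052))])
print("rail scene",[np.round(plane(S,s(*c),.012)[:2],4).tolist() for c in((21,491),(378,446))])
# discs
im=cv2.cvtColor(cv2.imread("pics/top0.png"),cv2.COLOR_BGR2HSV)
for n,p,z in(("face",t(505,146),.104),("end nut",t(586,146),.096),("end flange",t(577,147),.062),("probe",t(670,147),.102),("drill flange",t(735,147),.062),("drill shoulder",t(758,147),.114)):print(n,np.round(plane(T,p,z),4))
E
```

```text
P1 [0.5395 0.2    0.0623] res 0.0987
P2 [0.5481 0.206  0.0466] res 0.032
P3 [0.5705 0.1953 0.0612] res 0.0332
P4 [0.6027 0.1721 0.0994] res 0.094
face [ 0.5575 -0.0977  0.1045] res 0.0011
endTip [ 0.5604 -0.1698  0.1277] res 0.0014
probeTop [ 0.5609 -0.2425  0.0962] res 0.0013
probeBall [ 0.561  -0.2421  0.1383] res 0.0006
drillTip [ 0.5617 -0.3146  0.152 ] res 0.0008
teal1 [ 0.6509 -0.0044  0.0855] res 0.001
teal2 [ 0.6695 -0.1204  0.0832] res 0.0012
red [ 0.4612 -0.1601  0.0853] res 0.0005
teal3 [ 0.4593 -0.0062  0.0851] res 0.001
magN [0.5297 0.0512 0.0497] res 0.0029
pockets top view z=.05
[0.5506 0.3094] [0.5632 0.0961]
[0.5555 0.2375] [0.5594 0.1681]
[0.5594 0.1658] [0.5547 0.2399]
[0.5623 0.0934] [0.5512 0.3115]
mag corners [[0.5825, 0.3527], [0.6009, 0.0524], [0.529, 0.0483], [0.5119, 0.3486]]
rail left/sleeve corners [[0.5934, -0.0514], [0.5195, -0.0533], [0.5881, -0.0665], [0.5277, -0.0681], [0.5872, -0.137], [0.5297, -0.1383], [0.5891, -0.2062], [0.5308, -0.2073], [0.5911, -0.2787], [0.5329, -0.2797]]
rail scene [[0.5805, -0.3577], [0.5915, -0.0498]]
face [ 0.5573 -0.0988  0.104 ]
end nut [ 0.5596 -0.1706  0.096 ]
end flange [ 0.5599 -0.169   0.062 ]
probe [ 0.5605 -0.2422  0.102 ]
drill flange [ 0.5639 -0.3122  0.062 ]
drill shoulder [ 0.5621 -0.3136  0.114 ]
```

The camera agreement is about 1 mm on holder tops (facemill top z 0.104, sleeve top then 0.052). The pockets agree to within 3 mm (magazine yaw is about 0.059 rad). First I'll turn the tool so that the jaws close along world x.

carry_out(turn=[[0,0,8],[0,0,8],[0,0,8],[0,0,8],[0,0,8],[0,0,8],[0,0,8],[0,0,8],[0,0,0]], translation=[[0,0,0],[0,0,0],[0,0,0],[0,0,0],[0,0,0],[0,0,0],[0,0,0],[0,0,0],[0,0,0]], gripper=[1,1,1,1,1,1,1,1,1])

```text
clock: 1.0
position: [0.2477, 0.5185, 0.2478]
ee_rot: [0.0, 0.704, 0.71, -0.001]
wrist_force: [0.7, 0.6, -1.2]
finger_gap: 0.0855
grasp_force: 0.0
```

carry_out(turn=[[0,0,0],[0,0,0],[0,0,0],[0,0,0],[0,0,0],[0,0,0],[0,0,0],[0,0,0],[0,0,0],[0,0,0],[0,0,0],[0,0,0],[0,0,0],[0,0,0],[0,0,0],[0,0,0],[0,0,0],[0,0,0]], translation=[[-3.87,1.9,0],[-3.87,1.9,0],[-3.87,1.9,0],[-3.87,1.9,0],[-3.87,1.9,0],[-3.87,1.9,0],[-3.87,1.9,0],[-3.87,1.9,0],[-3.87,1.9,0],[-3.87,1.9,0],[-3.87,1.9,0],[-3.87,1.9,0],[-3.87,1.9,0],[-3.87,1.9,0],[-3.87,1.9,0],[-3.87,1.9,0],[0,0,0],[0,0,0]], gripper=[1,1,1,1,1,1,1,1,1,1,1,1,1,1,1,1,0.9,0.9])

```text
clock: 2.8
position: [0.5567, -0.0986, 0.2476]
ee_rot: [-0.001, 0.704, 0.71, -0.0]
wrist_force: [-0.4, 0.5, -0.1]
finger_gap: 0.0771
grasp_force: 0.0
```

carry_out(turn=[[0,0,0],[0,0,0],[0,0,0],[0,0,0],[0,0,0],[0,0,0],[0,0,0],[0,0,0],[0,0,0],[0,0,0],[0,0,0],[0,0,0],[0,0,0],[0,0,0]], translation=[[0,0.1,3],[0,0,3],[0,0,3],[0,0,2.5],[0,0,2],[0,0,1.2],[0,0,1],[0,0,0],[0,0,0],[0,0,0],[0,0,0],[0,0,0],[0,0,0],[0,0,0]], gripper=[0.9,0.9,0.9,0.9,0.9,0.9,0.9,0.9,0.6,0.5,0.5,0.5,0.5,0.5])

```text
clock: 4.2
position: [0.5586, -0.0981, 0.0928]
ee_rot: [0.001, 0.704, 0.71, 0.001]
wrist_force: [-2.0, 0.9, 6.3]
finger_gap: 0.0567
grasp_force: 65.0
```

carry_out(turn=[[0,0,0],[0,0,0],[0,0,0],[0,0,0],[0,0,0],[0,0,0],[0,0,0],[0,0,0],[0,0,0],[0,0,0],[0,0,0],[0,0,0],[0,0,0],[0,0,0]], translation=[[0,0,-1],[0,0,-2],[0,0,-3],[0,0,-3],[0,0,-3],[2,0.1,0],[4,0.1,0],[4,0.1,0],[4,0.1,0],[3.2,0.1,0],[2,0.08,2],[0,0,2],[0,0,2],[0,0,0]], gripper=[0.5,0.5,0.5,0.5,0.5,0.5,0.5,0.5,0.5,0.5,0.5,0.5,0.5,0.5])

```text
clock: 5.6
position: [0.5593, 0.0942, 0.1482]
ee_rot: [-0.002, 0.704, 0.71, -0.003]
wrist_force: [-1.1, -0.2, -3.9]
finger_gap: 0.0564
grasp_force: 65.2
```

```bash
python3 - <<'E'
from h import *
from workcell import grab_frame,sensors
fs=[]
for n in("top","scene"):
    f=grab_frame(n);pickle.dump(f,open(f"pics/{n}1.pkl","wb"));fs.append(f)
a=fs[0]["pixels"][150:250,120:300,::-1];b=fs[1]["pixels"][140:260,260:440,::-1]
A=cv2.resize(a,None,fx=3,fy=3,interpolation=cv2.INTER_CUBIC);B=cv2.resize(b,None,fx=2.4,fy=2.4,interpolation=cv2.INTER_CUBIC)
B=cv2.copyMakeBorder(B,0,0,0,A.shape[1]-B.shape[1],cv2.BORDER_CONSTANT);cv2.imwrite("pics/h1.png",np.vstack([A,B]));print(A.shape,B.shape)
E
```

```text
(300, 540, 3) (288, 540, 3)
```

View pics/h1.png

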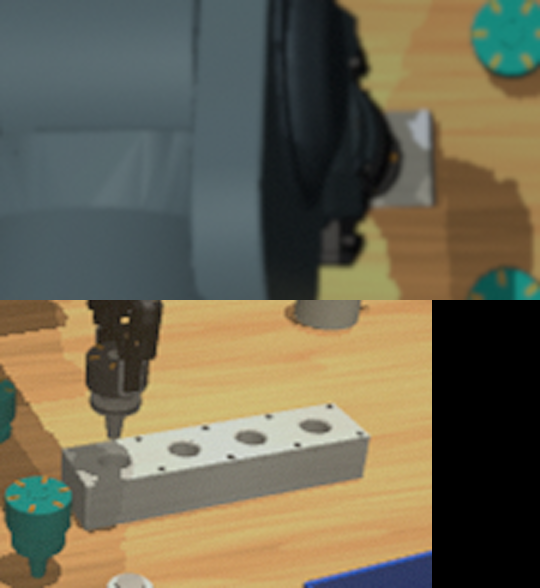

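The scene view shows the shank tip at crop (114.5,438), just above the near pocket at (110,460). The top view is blocked by the arm.

```bash
python3 - <<'E'
from h import *
from workcell import sensors
S=pickle.load(open("pics/scene1.pkl","rb"))
s=lambda x,y:((x+.5)/2.4-.5+260,(y-300+.5)/2.4-.5+140)
print("tip",plane(S,s(114.5,438),.148-.0408-.034))
for c in((110,460),(184,449),(250,438),(316,427)):print("pocket",plane(S,s(*c),.05))
print(sensors.read_state()["position"])
for c,z in(((114,405),.107),):print("flange",plane(S,s(*c),z))
E
```

```text
tip [0.55934072 0.09591289 0.0732    ]
pocket [0.56069822 0.09197338 0.05      ]
pocket [0.55922828 0.16802658 0.05      ]
pocket [0.55576147 0.23895918 0.05      ]
pocket [0.55217601 0.31231933 0.05      ]
[0.56159892 0.09403003 0.15129096]
flange [0.55540732 0.0952075  0.107     ]
```

carry_out(turn=[[0,0,0],[0,0,0],[0,0,0],[0,0,0],[0,0,0],[0,0,0],[0,0,0],[0,0,0],[0,0,0]], translation=[[0,0.1,0],[0,0,1],[0,0,1],[0,0,1],[0,0,0.8],[0,0,0.8],[0,0,0.6],[0,0,0],[0,0,0]], gripper=[0.5,0.5,0.5,0.5,0.5,0.5,0.5,0.5,0.5])

```text
clock: 6.6
position: [0.5632, 0.0942, 0.0993]
ee_rot: [-0.0, 0.704, 0.71, 0.0]
wrist_force: [0.5, 0.7, -4.7]
finger_gap: 0.0564
grasp_force: 65.2
```

carry_out(turn=[[0,0,0],[0,0,0],[0,0,0],[0,0,0],[0,0,0]], translation=[[0,0,0.3],[0,0,0.3],[0,0,0.2],[0,0,0],[0,0,0]], gripper=[0.5,0.5,0.5,0.5,0.5])

```text
clock: 7.1
position: [0.5631, 0.0942, 0.0913]
ee_rot: [-0.0, 0.704, 0.71, -0.0]
wrist_force: [0.2, 0.2, -4.8]
finger_gap: 0.0564
grasp_force: 65.5
```

Lower 1 mm more, release, and lift.

carry_out(turn=[[0,0,0],[0,0,0],[0,0,0],[0,0,0],[0,0,0],[0,0,0]], translation=[[0,0,0.1],[0,0,0],[0,0,0],[0,0,0],[0,0,0],[0,0,0]], gripper=[0.5,0.5,0.75,0.9,0.9,0.9])

```text
clock: 7.7
position: [0.5635, 0.0942, 0.0906]
ee_rot: [0.0, 0.704, 0.71, 0.0]
wrist_force: [-0.6, 0.1, 0.1]
finger_gap: 0.0772
grasp_force: 0.0
```

carry_out(turn=[[0,0,0],[0,0,0],[0,0,0],[0,0,0],[0,0,0],[0,0,0],[0,0,0],[0,0,0],[0,0,0],[0,0,0],[0,0,0],[0,0,0],[0,0,0],[0,0,0],[0,0,0]], translation=[[0,0,-1],[0,0,-3],[0,0,-4],[0,0,-4],[0,0,-4],[-2,-0.08,0],[-4,-0.1,0],[-4,-0.1,0],[-4,-0.1,0],[-4,-0.1,0],[-4,-0.1,0],[-3,0,0],[-1.4,0,0],[0,0,0],[0,0,0]], gripper=[0.9,0.9,0.9,0.9,0.9,0.9,0.9,0.8,0.8,0.8,0.8,0.8,0.8,0.8,0.8])

```text
clock: 9.2
position: [0.5595, -0.169, 0.2506]
ee_rot: [-0.0, 0.704, 0.71, 0.0]
wrist_force: [-0.3, 0.6, -0.7]
finger_gap: 0.0682
grasp_force: 0.0
```

```bash
python3 - <<'E'
from h import *
from workcell import grab_frame,sensors
f=grab_frame("top");pickle.dump(f,open("pics/top2.pkl","wb"))
a=f["pixels"][150:260,120:460,::-1]
cv2.imwrite("pics/h2.png",cv2.resize(a,None,fx=2.35,fy=2.35,interpolation=cv2.INTER_CUBIC))
E
```

```text
(no output)
```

View pics/h2.png

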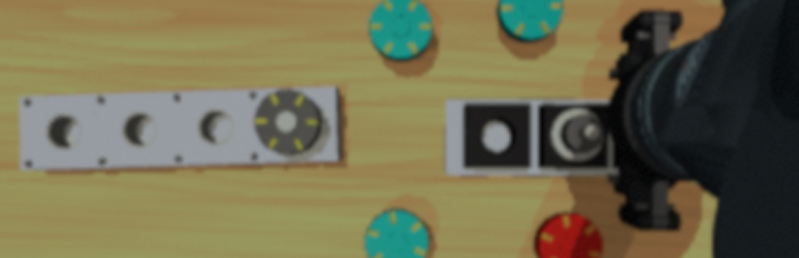

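The facemill is seated in the rightmost pocket at (287,122), and the endmill is visible at (582,132). Next I'll descend on the endmill.

carry_out(turn=[[0,0,0],[0,0,0],[0,0,0],[0,0,0],[0,0,0],[0,0,0],[0,0,0],[0,0,0],[0,0,0],[0,0,0],[0,0,0],[0,0,0],[0,0,0],[0,0,0],[0,0,0]], translation=[[0,0,3],[0,0,3],[0,0,3],[0,0,3],[0,0,2.5],[0,0,1.2],[0,0,0.8],[0,0,0],[0,0,0],[0,0,0],[0,0,0],[0,0,0],[0,0,0],[0,0,0],[0,0,0]], gripper=[0.8,0.8,0.8,0.8,0.8,0.8,0.8,0.8,0.5,0.3,0.2,0.2,0.2,0.2,0.2])

```text
clock: 10.75
position: [0.5607, -0.1704, 0.087]
ee_rot: [0.001, 0.704, 0.71, 0.001]
wrist_force: [-0.1, 0.7, 6.0]
finger_gap: 0.0324
grasp_force: 59.9
```

carry_out(turn=[[0,0,0],[0,0,0],[0,0,0],[0,0,0],[0,0,0],[0,0,0],[0,0,0],[0,0,0],[0,0,0],[0,0,0],[0,0,0],[0,0,0],[0,0,0],[0,0,0],[0,0,0],[0,0,0],[0,0,0],[0,0,0]], translation=[[0,0,-1],[0,0,-2],[0,0,-3],[0,0,-3],[0,0,-3],[0,0,-3],[2,0,0],[4,0,0],[4,0,0],[4,0.1,0],[4,0,0],[4,0,0],[4,0,0],[4,0,0],[2.6,0,0],[1,0,0],[0,0,0],[0,0,0]], gripper=[0.2,0.2,0.2,0.2,0.2,0.2,0.2,0.2,0.2,0.2,0.2,0.2,0.2,0.2,0.2,0.2,0.2,0.2])

```text
clock: 12.55
position: [0.5576, 0.1652, 0.2351]
ee_rot: [0.0, 0.704, 0.71, -0.001]
wrist_force: [0.1, -1.4, -4.3]
finger_gap: 0.0324
grasp_force: 60.1
```

carry_out(turn=[[0,0,0],[0,0,0],[0,0,0],[0,0,0],[0,0,0],[0,0,0],[0,0,0],[0,0,0],[0,0,0],[0,0,0],[0,0,0]], translation=[[0.1,0.1,2],[0,0,3],[0,0,3],[0,0,2],[0,0,1],[0,0,1],[0,0,0.8],[0,0,0.6],[0,0,0.5],[0,0,0],[0,0,0]], gripper=[0.2,0.2,0.2,0.2,0.2,0.2,0.2,0.2,0.2,0.2,0.2])

```text
clock: 13.65
position: [0.559, 0.1672, 0.0966]
ee_rot: [0.0, 0.704, 0.71, 0.0]
wrist_force: [-0.3, -0.3, -3.0]
finger_gap: 0.0321
grasp_force: 60.1
```

carry_out(turn=[[0,0,0],[0,0,0],[0,0,0],[0,0,0],[0,0,0],[0,0,0]], translation=[[0,0,0.4],[0,0,0.4],[0,0,0.2],[0,0,0.1],[0,0,0],[0,0,0]], gripper=[0.2,0.2,0.2,0.2,0.2,0.2])

```text
clock: 14.25
position: [0.5589, 0.1671, 0.0854]
ee_rot: [0.0, 0.704, 0.71, 0.0]
wrist_force: [-0.6, -0.6, -2.3]
finger_gap: 0.0323
grasp_force: 60.3
```

carry_out(turn=[[0,0,0],[0,0,0],[0,0,0],[0,0,0],[0,0,0],[0,0,0],[0,0,0],[0,0,0],[0,0,0],[0,0,0],[0,0,0],[0,0,0]], translation=[[0,0,0.1],[0,0,0],[0,0,0],[0,0,0],[0,0,0],[0,0,0],[0,0,-1],[0,0,-3],[0,0,-4],[0,0,-4],[0,0,-5],[0,0,0]], gripper=[0.2,0.2,0.5,0.7,0.7,0.7,0.7,0.8,0.8,0.8,0.8,0.8])

```text
clock: 15.45
position: [0.5625, 0.1678, 0.263]
ee_rot: [0.004, 0.704, 0.71, 0.006]
wrist_force: [-0.4, 1.1, 0.4]
finger_gap: 0.0684
grasp_force: 0.0
```

carry_out(turn=[[0,0,0],[0,0,0],[0,0,0],[0,0,0],[0,0,0],[0,0,0],[0,0,0],[0,0,0],[0,0,0],[0,0,0],[0,0,0],[0,0,0],[0,0,0],[0,0,0]], translation=[[-2,-0.1,0],[-4,0,0],[-4,0,0],[-4,0,0],[-4,-0.07,0],[-4,0,0],[-4,0,0],[-4,0,0],[-4,0,0],[-3.5,0,0],[-2.5,0,0],[-0.9,0,0],[0,0,0],[0,0,0]], gripper=[0.8,0.8,0.8,0.8,0.8,0.8,0.8,0.8,0.8,0.8,0.8,0.8,0.8,0.8])

```text
clock: 16.85
position: [0.5603, -0.2409, 0.2544]
ee_rot: [-0.0, 0.704, 0.71, 0.0]
wrist_force: [-0.5, 0.2, 0.8]
finger_gap: 0.0683
grasp_force: 0.0
```

```bash
python3 - <<'E'
from h import *
from workcell import grab_frame,sensors
f=grab_frame("top");g=grab_frame("scene")
a=cv2.resize(f["pixels"][150:260,120:460,::-1],(800,259),interpolation=cv2.INTER_CUBIC);b=cv2.resize(g["pixels"][150:280,95:425,::-1],(800,315),interpolation=cv2.INTER_CUBIC)
cv2.imwrite("pics/h3.png",np.vstack([a,b]));print(sensors.read_state()["position"])
E
```

```text
[ 0.5603954  -0.24040363  0.25448355]
```

View pics/h3.png

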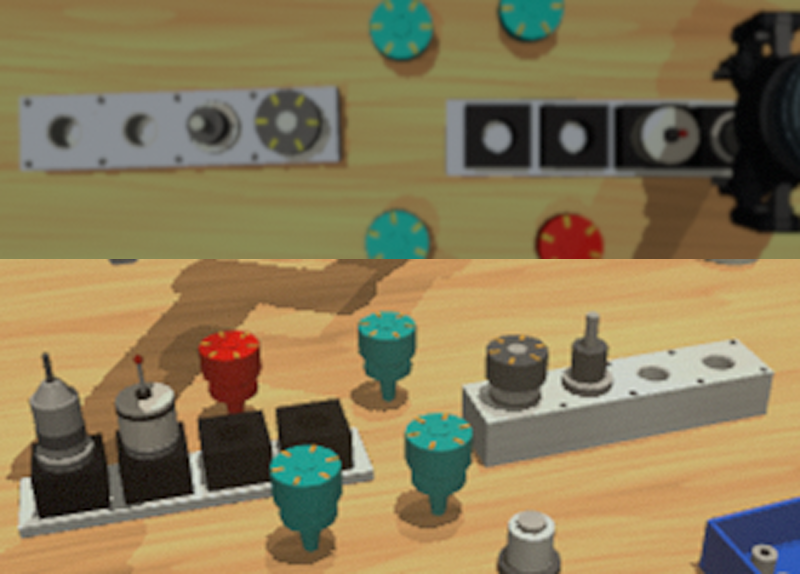

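Facemill (287,122) and endmill (212,126) are seated upright; the probe is at (670,134). Next is the probe.

carry_out(turn=[[0,0,0],[0,0,0],[0,0,0],[0,0,0],[0,0,0],[0,0,0],[0,0,0],[0,0,0],[0,0,0],[0,0,0],[0,0,0],[0,0,0],[0,0,0],[0,0,0],[0,0,0]], translation=[[-0.2,0,3],[0,0,3],[0,0,3],[0,0,3],[0,0,2.2],[0,0,1.2],[0,0,0.8],[0,0,0],[0,0,0],[0,0,0],[0,0,0],[0,0,0],[0,0,0],[0,0,0],[0,0,0]], gripper=[0.8,0.8,0.8,0.8,0.8,0.8,0.8,0.8,0.6,0.5,0.4,0.4,0.4,0.4,0.4])

```text
clock: 18.45
position: [0.5614, -0.2445, 0.0941]
ee_rot: [0.001, 0.704, 0.71, 0.001]
wrist_force: [-0.6, 0.7, 5.8]
finger_gap: 0.0485
grasp_force: 62.9
```

carry_out(turn=[[0,0,0],[0,0,0],[0,0,0],[0,0,0],[0,0,0],[0,0,0],[0,0,0],[0,0,0],[0,0,0],[0,0,0],[0,0,0],[0,0,0],[0,0,0],[0,0,0],[0,0,0],[0,0,0],[0,0,0],[0,0,0],[0,0,0],[0,0,0]], translation=[[0,0,-1],[0,0,-2.5],[0,0,-4],[0,0,-4],[0,0,-4],[2,0,0],[4,-0.1,0],[4,0,0],[4,0,0],[4,-0.1,0],[4,0,0],[4,0,0],[4,-0.05,0],[4,0,0],[4,0,0],[4,0,0],[3.6,0,0],[2.5,0,0],[0,0,0],[0,0,0]], gripper=[0.4,0.4,0.4,0.4,0.4,0.4,0.4,0.4,0.4,0.4,0.4,0.4,0.4,0.4,0.4,0.4,0.4,0.4,0.4,0.4])

```text
clock: 20.45
position: [0.5528, 0.2376, 0.2461]
ee_rot: [-0.0, 0.704, 0.71, -0.001]
wrist_force: [-0.2, 0.1, -3.1]
finger_gap: 0.0481
grasp_force: 62.8
```

carry_out(turn=[[0,0,0],[0,0,0],[0,0,0]], translation=[[0,0,0],[0,0,0],[0,0,0]], gripper=[0.4,0.4,0.4])

```text
clock: 20.75
position: [0.554, 0.2362, 0.2473]
ee_rot: [-0.0, 0.705, 0.709, -0.0]
wrist_force: [-0.3, 0.2, -2.8]
finger_gap: 0.0481
grasp_force: 62.8
```

carry_out(turn=[[0,0,0],[0,0,0],[0,0,0],[0,0,0],[0,0,0],[0,0,0],[0,0,0],[0,0,0],[0,0,0],[0,0,0],[0,0,0]], translation=[[0,0.1,2],[0,0,3],[0,0,3],[0,0,2],[0,0,1],[0,0,1],[0,0,0.8],[0,0,0.8],[0,0,0.8],[0,0,0],[0,0,0]], gripper=[0.4,0.4,0.4,0.4,0.4,0.4,0.4,0.4,0.4,0.4,0.4])

```text
clock: 21.85
position: [0.555, 0.2371, 0.1034]
ee_rot: [-0.0, 0.704, 0.71, 0.0]
wrist_force: [0.3, -0.0, -2.3]
finger_gap: 0.0483
grasp_force: 62.8
```

carry_out(turn=[[0,0,0],[0,0,0],[0,0,0],[0,0,0],[0,0,0],[0,0,0]], translation=[[0,0,0.4],[0,0,0.4],[0,0,0.2],[0,0,0.1],[0,0,0],[0,0,0]], gripper=[0.4,0.4,0.4,0.4,0.4,0.4])

```text
clock: 22.45
position: [0.5551, 0.2371, 0.0924]
ee_rot: [0.0, 0.704, 0.71, 0.0]
wrist_force: [-0.3, -1.0, -2.1]
finger_gap: 0.0483
grasp_force: 63.0
```

carry_out(turn=[[0,0,0],[0,0,0],[0,0,0],[0,0,0],[0,0,0],[0,0,0],[0,0,0],[0,0,0],[0,0,0],[0,0,0],[0,0,0],[0,0,0]], translation=[[0,0,0.1],[0,0,0],[0,0,0],[0,0,0],[0,0,0],[0,0,0],[0,0,-1],[0,0,-3],[0,0,-4],[0,0,-4],[0,0,-4],[0,0,-2]], gripper=[0.4,0.4,0.6,0.8,0.8,0.8,0.8,0.8,0.8,0.8,0.8,0.8])

```text
clock: 23.65
position: [0.5563, 0.2375, 0.2765]
ee_rot: [0.002, 0.704, 0.71, 0.003]
wrist_force: [0.6, 1.3, 1.1]
finger_gap: 0.068
grasp_force: 0.0
```

carry_out(turn=[[0,0,0],[0,0,0],[0,0,0],[0,0,0],[0,0,0],[0,0,0],[0,0,0],[0,0,0],[0,0,0],[0,0,0],[0,0,0],[0,0,0],[0,0,0],[0,0,0],[0,0,0],[0,0,0],[0,0,0],[0,0,0],[0,0,0]], translation=[[-2,0.1,0],[-4,0.1,0],[-4,0,0],[-4,0,0],[-4,0,0],[-4,0,0],[-4,0,0],[-4,0,0],[-4,0,0],[-4,0,0],[-4,0,0],[-4,0,0],[-4,0,0],[-3.2,0,0],[-2,0,0],[0,0,0],[0,0,0],[0,0,0],[0,0,0]], gripper=[0.8,0.8,0.8,0.8,0.8,0.8,0.8,0.8,0.8,0.8,0.8,0.8,0.8,0.8,0.8,0.8,0.8,0.8,0.8])

```text
clock: 25.55
position: [0.5616, -0.3136, 0.2717]
ee_rot: [0.0, 0.704, 0.71, 0.0]
wrist_force: [0.5, -0.5, 0.3]
finger_gap: 0.0682
grasp_force: 0.0
```

carry_out(turn=[[0,0,0],[0,0,0],[0,0,0],[0,0,0],[0,0,0],[0,0,0],[0,0,0],[0,0,0],[0,0,0],[0,0,0],[0,0,0],[0,0,0],[0,0,0],[0,0,0],[0,0,0]], translation=[[-0.1,0,3],[0,0,3],[0,0,3],[0,0,3],[0,0,2.2],[0,0,1.5],[0,0,1],[0,0,0],[0,0,0],[0,0,0],[0,0,0],[0,0,0],[0,0,0],[0,0,0],[0,0,0]], gripper=[0.8,0.8,0.8,0.8,0.8,0.8,0.8,0.8,0.6,0.5,0.3,0.3,0.3,0.3,0.3])

```text
clock: 27.05
position: [0.5625, -0.3165, 0.106]
ee_rot: [0.001, 0.704, 0.71, 0.0]
wrist_force: [-0.2, 0.8, 6.3]
finger_gap: 0.0381
grasp_force: 61.2
```

carry_out(turn=[[0,0,0],[0,0,0],[0,0,0],[0,0,0],[0,0,0],[0,0,0]], translation=[[0,0,-1],[0,0,-2.5],[0,0,-4],[0,0,-4],[0,0,-4],[0,0,-2]], gripper=[0.3,0.3,0.3,0.3,0.3,0.3])

```text
clock: 27.65
position: [0.5617, -0.3162, 0.283]
ee_rot: [0.002, 0.704, 0.71, 0.0]
wrist_force: [0.9, -0.6, -4.5]
finger_gap: 0.0381
grasp_force: 61.3
```

carry_out(turn=[[0,0,0],[0,0,0],[0,0,0],[0,0,0],[0,0,0],[0,0,0],[0,0,0],[0,0,0],[0,0,0],[0,0,0],[0,0,0],[0,0,0],[0,0,0],[0,0,0],[0,0,0],[0,0,0],[0,0,0],[0,0,0],[0,0,0],[0,0,0]], translation=[[2,0,0],[3.6,-0.1,0],[4,-0.1,0],[4,-0.1,0],[4,-0.1,0],[4,-0.1,0],[4,-0.1,0],[4,-0.06,0],[4,0,0],[4,0,0],[4,0,0],[4,0,0],[4,0,0],[4,0,0],[4,0,0],[3,0,0],[2,0,0],[0,0,0],[0,0,0],[0,0,0]], gripper=[0.3,0.3,0.3,0.3,0.3,0.3,0.3,0.3,0.3,0.3,0.3,0.3,0.3,0.3,0.3,0.3,0.3,0.3,0.3,0.3])

```text
clock: 29.65
position: [0.5496, 0.309, 0.2789]
ee_rot: [-0.0, 0.705, 0.71, -0.001]
wrist_force: [0.7, 0.0, -4.8]
finger_gap: 0.0382
grasp_force: 61.4
```

carry_out(turn=[[0,0,0],[0,0,0],[0,0,0]], translation=[[0,0,0],[0,0,0],[0,0,0]], gripper=[0.3,0.3,0.3])

```text
clock: 29.95
position: [0.5499, 0.3094, 0.2795]
ee_rot: [0.0, 0.705, 0.71, 0.0]
wrist_force: [0.1, -0.4, -5.1]
finger_gap: 0.0381
grasp_force: 61.4
```

carry_out(turn=[[0,0,0],[0,0,0],[0,0,0],[0,0,0],[0,0,0],[0,0,0],[0,0,0],[0,0,0],[0,0,0],[0,0,0],[0,0,0],[0,0,0]], translation=[[0,0,2],[0,0,3],[0,0,3],[0,0,3],[0,0,1.5],[0,0,1],[0,0,0.8],[0,0,0.8],[0,0,0.8],[0,0,0.5],[0,0,0],[0,0,0]], gripper=[0.3,0.3,0.3,0.3,0.3,0.3,0.3,0.3,0.3,0.3,0.3,0.3])

```text
clock: 31.15
position: [0.55, 0.3101, 0.1156]
ee_rot: [0.0, 0.704, 0.71, 0.0]
wrist_force: [0.2, -1.2, -4.0]
finger_gap: 0.0383
grasp_force: 61.4
```

carry_out(turn=[[0,0,0],[0,0,0],[0,0,0],[0,0,0],[0,0,0],[0,0,0]], translation=[[0,0,0.4],[0,0,0.4],[0,0,0.2],[0,0,0.1],[0,0,0],[0,0,0]], gripper=[0.3,0.3,0.3,0.3,0.3,0.3])

```text
clock: 31.75
position: [0.5499, 0.3101, 0.1043]
ee_rot: [0.0, 0.704, 0.71, 0.0]
wrist_force: [-0.1, 0.0, -5.3]
finger_gap: 0.0382
grasp_force: 61.8
```

Lower 1 mm, release, lift, and move aside towards the robot's right for a clear look.

carry_out(turn=[[0,0,0],[0,0,0],[0,0,0],[0,0,0],[0,0,0],[0,0,0],[0,0,0],[0,0,0],[0,0,0],[0,0,0],[0,0,0],[0,0,0]], translation=[[0,0,0.1],[0,0,0],[0,0,0],[0,0,0],[0,0,0],[0,0,0],[0,0,-1],[0,0,-3],[0,0,-4],[0,0,-4],[0,0,-4],[0,0,-1]], gripper=[0.3,0.3,0.5,0.7,0.8,0.8,0.8,0.8,0.8,0.8,0.8,0.8])

```text
clock: 32.95
position: [0.5518, 0.3109, 0.2799]
ee_rot: [0.002, 0.704, 0.71, 0.005]
wrist_force: [1.1, -0.1, 0.6]
finger_gap: 0.0683
grasp_force: 0.0
```

carry_out(turn=[[0,0,0],[0,0,0],[0,0,0],[0,0,0],[0,0,0],[0,0,0],[0,0,0],[0,0,0],[0,0,0],[0,0,0],[0,0,0],[0,0,0],[0,0,0],[0,0,0],[0,0,0]], translation=[[-2,0,0],[-4,0,0],[-4,0,0],[-4,0,0],[-4,0,0],[-4,0,0],[-4,0,0],[-4,0,0],[-4,0,0],[-4,0,0],[-4,0,0],[-4,0,0],[-4,0,0],[0,0,0],[0,0,0]], gripper=[0.8,0.8,0.8,0.8,0.8,0.8,0.8,0.8,0.8,0.8,0.8,0.8,0.8,0.8,0.8])

```text
clock: 34.45
position: [0.5535, -0.1906, 0.2729]
ee_rot: [-0.0, 0.705, 0.709, 0.0]
wrist_force: [0.2, 0.0, -0.6]
finger_gap: 0.0684
grasp_force: 0.0
```

```bash
python3 - <<'E'
from h import *
from workcell import grab_frame,sensors
f=grab_frame("top");g=grab_frame("scene")
a=cv2.resize(f["pixels"][150:260,120:460,::-1],(800,259),interpolation=cv2.INTER_CUBIC);b=cv2.resize(g["pixels"][150:280,95:425,::-1],(800,315),interpolation=cv2.INTER_CUBIC)
cv2.imwrite("pics/h4.png",np.vstack([a,b]));print(sensors.read_state()["position"])
E
```

```text
[ 0.55363054 -0.18905119  0.27321299]
```

View pics/h4.png

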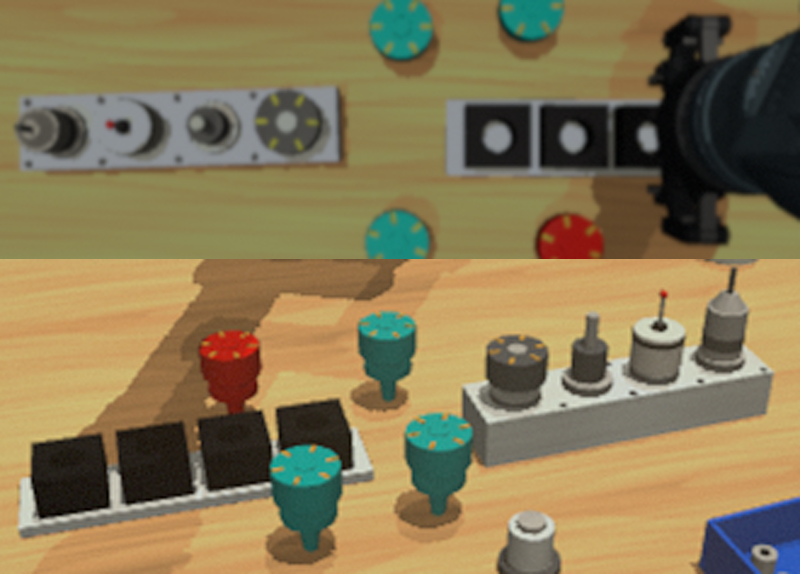

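All four holders stand seated and upright in the magazine: drillchuck (48,130), probe (125,127), endmill (212,126) and facemill (287,122). The sleeves are empty and the robot is clear.

```bash
python3 -c "
from workcell import ticket
print(ticket.finish_job())"
```

```text
the job is handed in; nothing more can be done
None
```

I moved all four holders into the magazine in reverse order and handed the job in at about 34.5 s; the last pictures show them seated and upright, but no verdict came back.

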